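# Load the dye-pot carousel in balance

### The job

The four steel dye pots that have their lids on, two tall and two short, are ready for the dyeing machine: stand each one upright in its own cup of the round carousel, down on the cup's floor, so that the carousel runs balanced, with the tall pots opposite each other and the short pots opposite each other. Leave the open steel pot without a lid and the white powder jar with the black cap standing where they are.

Things in the scene. Friction and masses are not known exactly. Their poses are not given: they have to be found in the camera images.
- tall_a_mid (a point): Tall lidded dye pot: upright bare steel cylinder, 46 mm wide, foot chamfered to 36 mm, knurled screw lid with a small dark hexagon on top; 130 mm tall, about 520 g. The two tall pots are alike. Stands on the bench. This point is its centre, 65 mm above its foot; z up. Any grasp direction will do; seated in a cup, its upper 108 mm stand clear.
- tall_b_mid (a point): Tall lidded dye pot: upright bare steel cylinder, 46 mm wide, foot chamfered to 36 mm, knurled screw lid with a small dark hexagon on top; 130 mm tall, about 520 g. The two tall pots are alike. Stands on the bench. This point is its centre, 65 mm above its foot; z up. Any grasp direction will do; seated in a cup, its upper 108 mm stand clear.
- short_a_mid (a point): Short lidded dye pot: upright bare steel cylinder, 46 mm wide, foot chamfered to 36 mm, knurled screw lid with a small dark hexagon on top; 88 mm tall, about 350 g. The two short pots are alike. Stands on the bench. This point is its centre, 44 mm above its foot; z up. Any grasp direction will do; seated in a cup, its upper 66 mm stand clear.
- short_b_mid (a point): Short lidded dye pot: upright bare steel cylinder, 46 mm wide, foot chamfered to 36 mm, knurled screw lid with a small dark hexagon on top; 88 mm tall, about 350 g. The two short pots are alike. Stands on the bench. This point is its centre, 44 mm above its foot; z up. Any grasp direction will do; seated in a cup, its upper 66 mm stand clear.
- cup_0: Round grey cup on the carousel disc, 84 mm from its axis; all four cups alike, cup_0 lies opposite cup_2. Origin: centre of the cup's inner floor, 43 mm above the bench; z up. Cup 22 mm deep, bore 54 mm, flaring to 60 mm at the mouth, 67 mm wide outside. The carousel is a flat toothed metal disc, 236 mm across, top 40 mm above the bench.
- cup_1: Round grey cup on the carousel disc, 84 mm from its axis; all four cups alike, cup_1 lies opposite cup_3. Origin: centre of the cup's inner floor, 43 mm above the bench; z up. Cup 22 mm deep, bore 54 mm, flaring to 60 mm at the mouth, 67 mm wide outside. In the carousel's middle stands a post with a black knob, 34 mm wide, top 104 mm above the bench.
- cup_2: Round grey cup on the carousel disc, 84 mm from its axis; all four cups alike, cup_2 lies opposite cup_0. Origin: centre of the cup's inner floor, 43 mm above the bench; z up. Cup 22 mm deep, bore 54 mm, flaring to 60 mm at the mouth, 67 mm wide outside. The carousel turns stiffly about its upright post (3 N at a cup) and stays where left.
- cup_3: Round grey cup on the carousel disc, 84 mm from its axis; all four cups alike, cup_3 lies opposite cup_1. Origin: centre of the cup's inner floor, 43 mm above the bench; z up. Cup 22 mm deep, bore 54 mm, flaring to 60 mm at the mouth, 67 mm wide outside. The carousel may start at any angle; its foot does not move.
- open_pot_mid (a point): Open steel pot without a lid, hollow and empty: 46 mm across, 64 mm tall, standing upright on the bench among the lidded pots; to be left alone. This point is its centre, 32 mm above its foot.
- powder_jar_mid (a point): White plastic powder jar with a black screw cap, about 47 mm across, 70 mm tall, standing upright on the bench among the pots; to be left alone. This point is on its axis, 35 mm above its foot.
Mind the look-alikes: they are no part of the job. Leave any red look-alike of the part that bears tall_a_mid alone.

How it is judged:
By the outcome, as a careful person would: the job done as asked, in the order asked, and still so for the second after the job is handed in, with the robot touching nothing.
It also fails if it takes over 96 s, if anything falls off the work surface, if the arm or the gripper's body presses on something with over 40 N, if the wrist force passes 120 N, or if a joint passes its speed limit or range.

### The arm

A 7-joint arm with a two-finger parallel gripper is mounted at the origin on a cart in front of the work surface, level with it; the furniture and walls round the work are solid. World frame = base frame: x ahead of the robot, y to its left, z up, the work surface at z = 0. Lengths are in mm, angles in rad, forces in N, time in s.
With the tool pointing down it reaches from about 425 to 800 mm from the base axis. Payload 8.3 kg.
Tool frame: the origin (TCP) lies on the centre line of the jaws, within the pads' length; the fingertips stand 11 mm ahead of it and the grasp point (between the pads) lies 8 mm behind it; y points along the fingers, z is the direction in which the jaws open and shut, and the axes are right-handed (so a half turn about y gives the same grasp; the last joint's range is limited). The gripper opens to 85 mm and grips with 20 to 120 N. Pads are 22 mm wide; open, the fingers measure 114 mm over their backs; the gripper's body (76 mm by 85 mm) begins 54 mm behind the grasp point. The pads swing forward as they close: fully open they stand 13 mm farther back than shut.
Start: joints at [-1.405, 0.383, 0.016, 1.37, -0.006, 1.388, -0.046], TCP at [141.705, 608.707, 242.279] pointing down, gripper open.
Joint ranges: [-2.95, 2.95], [-0.25, 2.06], [-1.52, 1.56], [0.18, 2.33], [-1.44, 4.58], [0.02, 2.06], [-3.01, 3.01]. Speed limits (rad/s): [2.39, 2.39, 3.01, 3.01, 3.14, 3.14, 3.14].

### API

Orientations are given as a rotation vector (axis times angle).
In Python, from cell import robot, optics gives the robot as it stands.
- The arm moves only by the tool drive_tool, never from a script. Its arguments are lists of equal length, an entry for each row: "jaw": the finger opening in mm, from 0 to 85.4; "delta_pos": the shift along the tool's x, y, z in mm, a list of three; "twist": the turn, a rotation vector about the tool's x, y, z in degrees, a list of three. A call has 1 to 8 rows; each row shifts and turns the commanded pose from where the row before left it, along the tool's axes as they then stand; what a row does not reach is not made up. A row lasts 1/10 s, in which the tool goes at most 50 mm and 8.59 degrees, less where a joint would pass 70% of its speed; a pose out of reach is approached as far as the arm can. A call with a gripper value outside its range is refused whole. The fingers move at their own pace and stop on an object; "squeeze" is the grip in N (left out, the last holds). Time passes only in rows, so rows that do not move let the fingers close. It gives the time, the measured TCP pose, the force and the opening at its end, in the units of the state.
- robot.get_state(): the state, without advancing time (a new reading comes with each control period).
- optics.grab_frame(name): name is "scene" or "top"; returns the picture (384x512x3 uint8, blue, green, red); there is no depth.
- optics.calibration(name): a dict with "camera_matrix" (3x3 intrinsics, pixels), "rvec" (rotation vector, rad) and "tvec" (3), from world to camera coordinates, as OpenCV has them. Camera axes: x right, y down, z forward; pixel columns grow to the right and rows downward; lengths in mm; the calibration is good to about 2 mm. A picture is of the moment at which its call begins. calibration takes no time and is no camera call.
- robot.finish_job(): hands the job in, once; it reports no verdict.
Trained networks look in the newest picture that a camera, given by its name, has taken for a name from the list of things; names that differ only in an ending like _2 or _b are one class to them, and where a whole thing is asked for, a point or a joint stands for the part that bears it (a point fixed in the world has none). Each returns a list of dicts, best first, with "conf" (0 to 1); they miss things now and then, are a little off and sometimes report something else, mostly with a low value. They report only what shows in the picture. A call takes as long as a camera call. They do not tell look-alikes from the thing itself.
- optics.masks_of(camera, label): "mask" (384x512 bool, what is visible of it) and "uv" ([column, row] in pixels, amid what is visible of it).
- optics.mark_of(camera, label): "uv" ([column, row] in pixels: a listed point, or the origin of a listed thing).
The state is a dict: "t": time; "joints": joint angles; "joint_vel": joint speeds; "joint_efforts": joint torques, N m; "eef_pos": TCP position; "eef_rot": TCP orientation; "ft_force": force on the tool from outside, world axes, zero at the start; "moment": the same for the moment, N m; "gripper_width": finger opening in mm.
Only numpy, scipy, OpenCV 4.12 (cv2) and the standard library are available. Lean on these libraries where they do the work, as an engineer would, in place of code of your own. Each camera call takes 0.05 s, during which the arm holds its last target.

## Working session

There is one attempt and no reset: what is moved stays moved. The work goes in short steps, Python scripts to look and compute and a tool call to move; the robot and the scene stay as the last step left them, time stands still between calls to the robot, and variables do not carry over. Pictures are saved under pics/ and viewed, and the job is handed in when it is done.

Besides the shell and the picture viewer there is one more tool, called after ">>>" as name(argument=value, ...), one argument or row to a line, values as JSON. drive_tool: Moves the arm, as the interface text tells. Its arguments: {"type":"object","properties":{"jaw":{"type":"array","items":{"type":"number"}},"delta_pos":{"type":"array","items":{"type":"array","items":{"type":"number"}}},"twist":{"type":"array","items":{"type":"array","items":{"type":"number"}}},"squeeze":{"type":"number"}},"required":["jaw","delta_pos","twist"]}

```bash
ls; mkdir -p pics; python3 - <<'E'
from cell import robot, optics
import cv2
s=robot.get_state();print(s)
for n in("scene","top"):
    im=optics.grab_frame(n);cv2.imwrite(f"pics/{n}0.png",im)
    print(n,optics.calibration(n))
E
```

```text
pics
{'t': 0.0, 'joints': array([-1.4049106 ,  0.38427258,  0.01633277,  1.37114236, -0.0063019 ,
        1.38816242, -0.04652706]), 'joint_vel': array([ 0.00123966,  0.00020183, -0.0003709 , -0.00075438, -0.00156848,
       -0.00104399,  0.00063361]), 'joint_efforts': array([ 1.15732189e-03, -6.27617669e+01,  8.44296645e-01, -3.71815932e+01,
        1.63816387e-02,  1.43363906e-02, -2.39594431e-05]), 'eef_pos': array([141.58161903, 608.27606811, 241.26237986]), 'eef_rot': array([-1.56525504,  0.17976579, -0.17944602]), 'ft_force': array([ 0.15302578,  0.4932874 , -0.92979563]), 'moment': array([-0.03360137, -0.01274527, -0.07543374]), 'gripper_width': 85.2057455631957}
scene {'camera_matrix': array([[487.80995039,   0.        , 251.21069615],
       [  0.        , 487.80995039, 188.9739663 ],
       [  0.        ,   0.        ,   1.        ]]), 'rvec': array([ 1.81609316, -0.90633877,  0.59249421]), 'tvec': array([-488.92384342,  229.8843942 ,  873.27464788])}
top {'camera_matrix': array([[465.34460263,   0.        , 255.42295589],
       [  0.        , 465.34460263, 195.55496716],
       [  0.        ,   0.        ,   1.        ]]), 'rvec': array([ 2.11076514, -2.11539847,  0.1962155 ]), 'tvec': array([-130.09619182,  595.77145074, 1423.46657233])}
```

View pics/scene0.png

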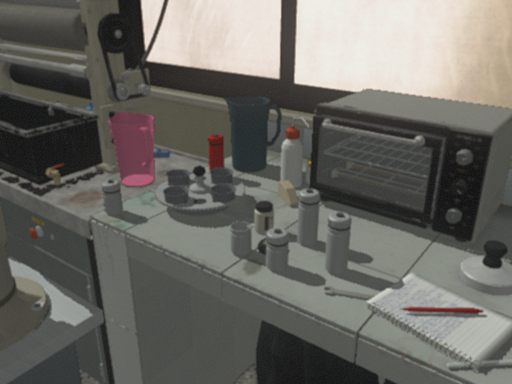

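View pics/top0.png

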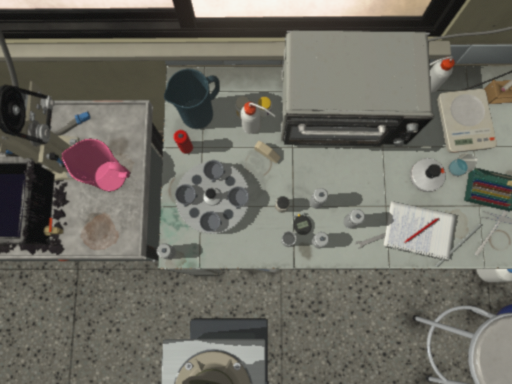

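```bash
cat > h.py <<'E'
import numpy as np, cv2
from cell import robot, optics
C={n:optics.calibration(n) for n in("scene","top")}
def ray(n,uv):
    c=C[n];R=cv2.Rodrigues(c["rvec"])[0];t=c["tvec"]
    d=R.T@np.linalg.inv(c["camera_matrix"])@np.array([uv[0],uv[1],1.]);return -R.T@t,d/np.linalg.norm(d)
def at_z(n,uv,z):
    o,d=ray(n,uv);return o+d*(z-o[2])/d[2]
def proj(n,p):
    c=C[n];return cv2.projectPoints(np.array(p,float).reshape(-1,1,3),c["rvec"],c["tvec"],c["camera_matrix"],None)[0].reshape(-1,2)
def tri(u1,u2):
    o1,d1=ray("scene",u1);o2,d2=ray("top",u2)
    A=np.stack([d1,-d2],1);s=np.linalg.lstsq(A,o2-o1,rcond=None)[0]
    a=o1+d1*s[0];b=o2+d2*s[1];return (a+b)/2,np.linalg.norm(a-b)
E
python3 - <<'E'
from h import *
np.set_printoptions(precision=1,suppress=True)
for n in("top","scene"):
  for l,z in(("tall_a_mid",65),("short_a_mid",44),("cup_0",43),("open_pot_mid",32),("powder_jar_mid",35)):
    for m in optics.mark_of(n,l): print(n,l,m["conf"],np.array(m["uv"]),at_z(n,m["uv"],z))
E
```

```text
top tall_a_mid 0.66 [180.3 141.6] [773.6 112.4  65. ]
top tall_a_mid 0.61 [319.9 198.6] [ 583.6 -335.2   65. ]
top tall_a_mid 0.3 [165.6 252.3] [415.7 147.2  65. ]
top short_a_mid 0.57 [165.3 252.4] [416.9 152.4  44. ]
top cup_0 0.91 [234.8 196.9] [594.3 -64.9  43. ]
top cup_0 0.83 [213.4 172. ] [677.    5.4  43. ]
top cup_0 0.76 [184.6 195.1] [600.7  97.   43. ]
top cup_0 0.62 [216.7 226. ] [500.2  -8.1  43. ]
top open_pot_mid 0.52 [287.7 239.7] [ 457.3 -233.5   32. ]
top powder_jar_mid 0.46 [282.7 204.5] [ 570.4 -218.9   35. ]
scene tall_a_mid 0.81 [309.1 216.3] [ 589.2 -331.1   65. ]
scene tall_a_mid 0.56 [215.4 153.6] [785.2 116.3  65. ]
scene cup_0 0.58 [222.7 196.3] [593.4 -73.4  43. ]
scene cup_0 0.56 [221.1 177.8] [687.1  11.2  43. ]
scene cup_0 0.53 [175.  178.7] [605.  109.9  43. ]
scene open_pot_mid 0.72 [241.5 240.5] [ 457.4 -241.    32. ]
scene powder_jar_mid 0.76 [263.6 219.2] [ 564.3 -223.5   35. ]
```

The scene view shows two tall pots near (309,216) and (338,243), and short pots near (277,250) and (112,197). It also shows the open pot at (241,239), the jar at (264,218), the carousel near (200,185) and a red look-alike at (215,153). I'll zoom in next.

```bash
python3 - <<'E'
import cv2
a=cv2.imread("pics/scene0.png");b=cv2.imread("pics/top0.png")
cv2.imwrite("pics/s_r.png",cv2.resize(a[180:290,220:360],None,fx=5,fy=5,interpolation=cv2.INTER_CUBIC))
cv2.imwrite("pics/s_l.png",cv2.resize(a[130:230,95:255],None,fx=5,fy=5,interpolation=cv2.INTER_CUBIC))
cv2.imwrite("pics/t_r.png",cv2.resize(b[180:255,265:375],None,fx=7,fy=7,interpolation=cv2.INTER_CUBIC))
cv2.imwrite("pics/t_l.png",cv2.resize(b[150:265,150:260],None,fx=5,fy=5,interpolation=cv2.INTER_CUBIC))
E
```

```text
(no output)
```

View pics/s_r.png

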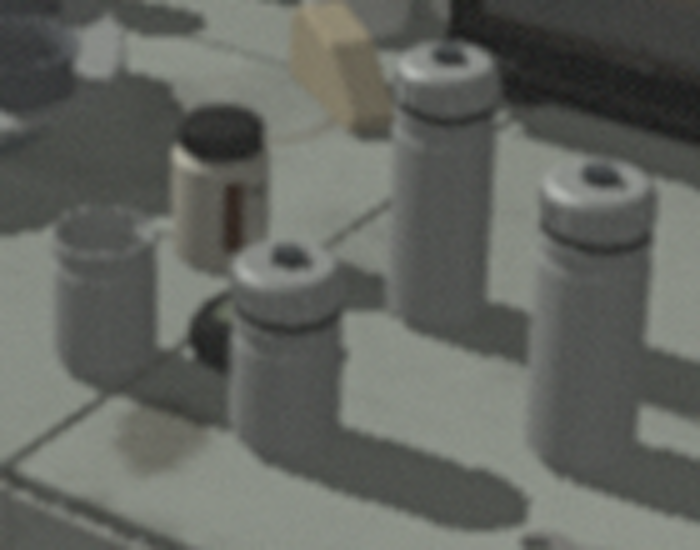

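View pics/s_l.png

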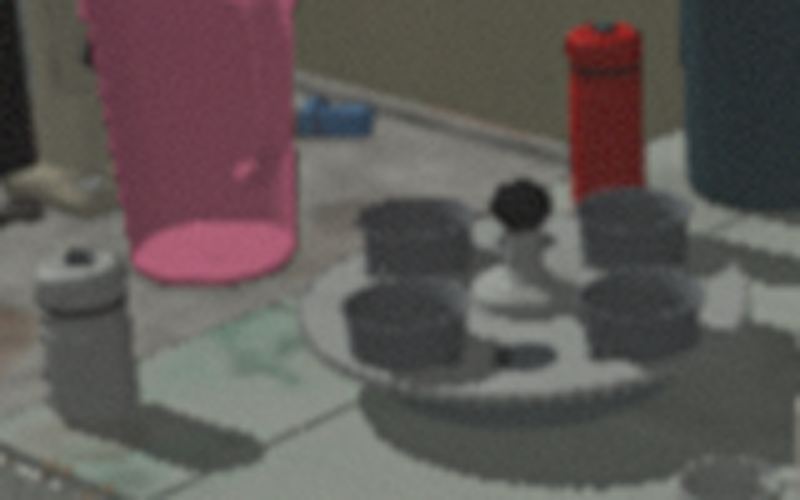

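View pics/t_r.png

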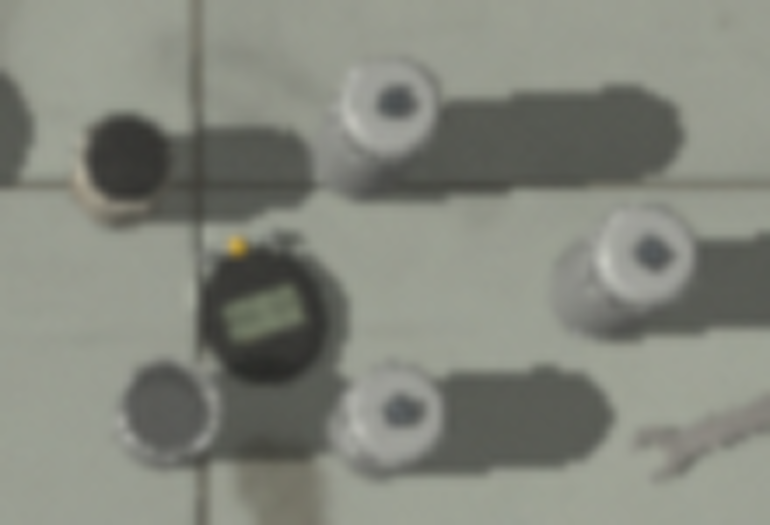

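View pics/t_l.png

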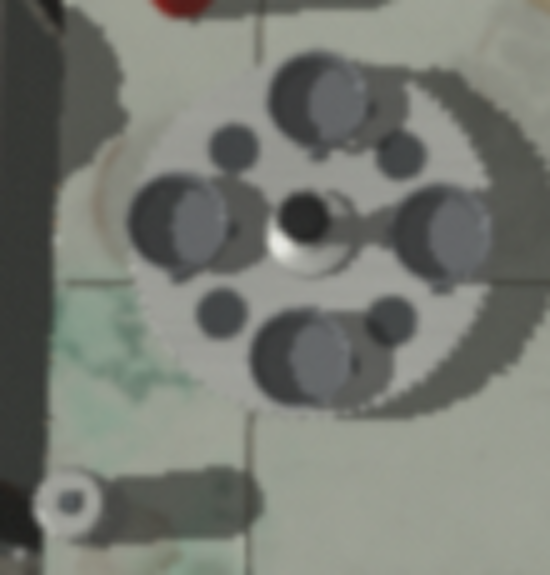

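```bash
python3 - <<'E'
from h import *
np.set_printoptions(precision=1,suppress=True)
f=lambda x,y,ox,oy,s:(ox+(x+.5)/s-.5,oy+(y+.5)/s-.5)
P={"tall1":(f(450,55,220,180,5),f(398,101,265,180,7),130),"tall2":(f(601,174,220,180,5),f(655,253,265,180,7),130),
"short1":(f(290,255,220,180,5),f(405,411,265,180,7),88),"short2":(f(78,257,95,130,5),f(71,502,150,150,5),88)}
for k,(s,t,z) in P.items():
    print(k,*tri(s,t),"scene",at_z("scene",s,z)[:2],"top",at_z("top",t,z)[:2])
cs=[(318,100),(443,232),(301,357),(179,222)]
ct=[at_z("top",f(x,y,150,150,5),65)[:2] for x,y in cs]
c=np.mean(ct,0);print(c)
for p in ct:print(p,np.linalg.norm(p-c),np.degrees(np.arctan2(*(p-c)[::-1])))
# scene mouths
for x,y in [(634,215),(643,298),(407,311),(416,224)]: print(at_z("scene",f(x,y,95,130,5),65)[:2])
print("knob",tri(f(520,205,95,130,5),f(305,218,150,150,5)))
print("jar",at_z("top",f(128,157,265,180,7),70),at_z("scene",f(222,133,220,180,5),70)); print("open",at_z("top",f(169,410,265,180,7),64),at_z("scene",f(105,232,220,180,5),64))
E
```

```text
tall1 [ 585.2 -331.6  129.6] 0.5112289980662078 scene [ 584.2 -331.9] top [ 585.3 -331.7]
tall2 [ 518.6 -439.5  130.2] 0.01633590797683346 scene [ 518.9 -439.3] top [ 518.6 -439.5]
short1 [ 455.5 -336.2   88.1] 0.5376420870371048 scene [ 455.3 -336. ] top [ 455.6 -336.4]
short2 [420.5 148.6  87.8] 1.0529468307276164 scene [419.8 148.5] top [420.9 148.2]
[596.3   7.4]
[679.4   3.8] 83.16771169248334 -2.448967915790827
[592.8 -76.9] 84.37336012939055 -92.36862797441484
[513.2  11.8] 83.26575077440077 177.00216807177637
[599.9  90.9] 83.57564991414145 87.56754670375548
[675.6  -0.3]
[590.7 -78.1]
[507.3   6.1]
[594.2  86.3]
knob (array([595.7,   8.2,  94. ]), np.float64(1.4851396627632183))
jar [ 572.1 -217.8   70. ] [ 562.8 -225.3   70. ]
open [ 458.8 -234.9   64. ] [ 461.8 -235.5   64. ]
```

```bash
python3 - <<'E'
from h import *
from scipy.spatial.transform import Rotation as R
np.set_printoptions(precision=3,suppress=True)
s=robot.get_state();print(R.from_rotvec(s["eef_rot"]).as_matrix(),s["eef_pos"],s["t"])
E
```

```text
[[ 0.974 -0.     0.227]
 [-0.227  0.     0.974]
 [-0.    -1.     0.   ]] [141.731 608.703 242.314] 0.6
```

>>> drive_tool(
  jaw=[85,85,85,85,85,85,85,85],
  delta_pos=[
    [0,0,0],
    [0,0,0],
    [24,0,-40],
    [24,0,-40],
    [24,0,-40],
    [24,0,-40],
    [24,0,-40],
    [24,0,-40],
  ],
  twist=[
    [0,-6.6,0],
    [0,-6.5,0],
    [0,0,0],
    [0,0,0],
    [0,0,0],
    [0,0,0],
    [0,0,0],
    [0,0,0],
  ],
  squeeze=60,
)

```text
t: 1.4
eef_pos: [286.4, 366.9, 242.5]
eef_rot: [-1.57, 0.0, -0.0]
ft_force: [1.1, 0.4, 0.8]
gripper_width: 84.9
```

```bash
cat > st.py <<'E'
from h import *
from scipy.spatial.transform import Rotation as R
import sys
np.set_printoptions(precision=2,suppress=True)
s=robot.get_state();M=R.from_rotvec(s["eef_rot"]).as_matrix()
print(s["t"],s["eef_pos"],"q",s["joints"],"F",s["ft_force"],"w",s["gripper_width"]);print(M.ravel())
if len(sys.argv)>1:
    print("tool delta",M.T@(np.array(list(map(float,sys.argv[1:4])))-s["eef_pos"]))
E
python3 st.py 420.5 148.5 140
```

```text
1.4 [286.42 366.94 242.54] q [-1.09  0.03  0.12  1.79 -0.    1.32  0.6 ] F [1.07 0.36 0.78] w 84.9463965444686
[ 1.  0.  0. -0.  0.  1.  0. -1.  0.]
tool delta [ 134.1   102.41 -218.49]
```

>>> drive_tool(
  jaw=[85,85,85,85,85,85,85,85],
  delta_pos=[
    [22,0,-36],
    [22,0,-36],
    [22,0,-36],
    [22,10,-36],
    [22,20,-36],
    [24,30,-38],
    [0,20,0],
    [0,0,0],
  ],
  twist=[
    [0,0,0],
    [0,0,0],
    [0,0,0],
    [0,0,0],
    [0,0,0],
    [0,0,0],
    [0,0,0],
    [0,0,0],
  ],
)

```text
t: 2.2
eef_pos: [416.7, 151.8, 162.4]
eef_rot: [-1.573, 0.005, 0.001]
ft_force: [-0.6, 0.6, 0.0]
gripper_width: 84.9
```

```bash
python3 st.py 420.5 148.5 45; python3 - <<'E'
from h import *
for n in("top","scene"): cv2.imwrite(f"pics/a_{n}.png",optics.grab_frame(n))
E
```

```text
2.2 [416.7  151.77 162.37] q [-0.81  0.05  0.4   1.97 -0.02  1.14  1.17] F [-0.56  0.61  0.02] w 84.92422457956744
[ 1. -0.  0. -0. -0.  1. -0. -1. -0.]
tool delta [  4.27 117.36  -2.99]
```

View pics/a_scene.png

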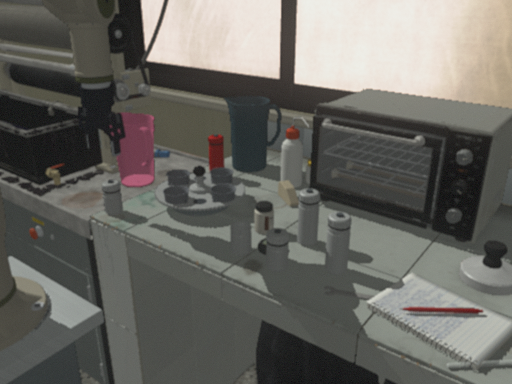

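```bash
python3 - <<'E'
from h import *
s=robot.get_state();print(s["t"],s["eef_pos"],proj("scene",s["eef_pos"]),proj("scene",[420,148,44]))
cv2.imwrite("pics/a2.png",cv2.resize(optics.grab_frame("scene")[20:220,60:260],None,fx=3,fy=3,interpolation=cv2.INTER_CUBIC))
E
```

```text
2.3 [417.62037624 154.12181031 164.99504781] [[104.3547664  151.79263679]] [[112.39890953 196.94473333]]
```

View pics/a2.png

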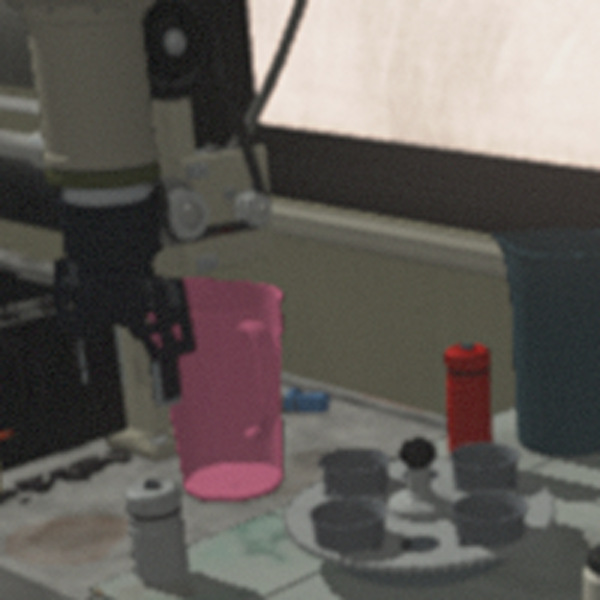

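View pics/a_top.png

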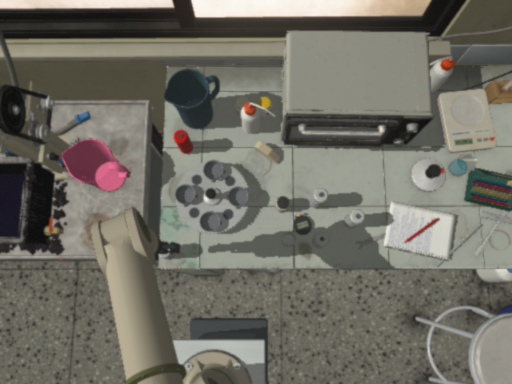

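>>> drive_tool(
  jaw=[85,85],
  delta_pos=[
    [0,0,0],
    [0,0,0],
  ],
  twist=[
    [0,0,0],
    [0,0,0],
  ],
)

```text
t: 2.55
eef_pos: [418.1, 154.5, 165.5]
eef_rot: [-1.57, -0.002, 0.0]
ft_force: [0.3, 0.4, -0.2]
gripper_width: 85.0
```

```bash
python3 st.py 420.5 148.5 45;python3 st.py
```

```text
2.55 [418.12 154.5  165.53] q [-0.81  0.04  0.4   1.96 -0.02  1.14  1.17] F [ 0.35  0.36 -0.16] w 85.00971216971283
[ 1.  0. -0.  0.  0.  1.  0. -1.  0.]
tool delta [  2.2  120.52  -6.13]
2.55 [418.12 154.5  165.53] q [-0.81  0.04  0.4   1.96 -0.02  1.14  1.17] F [ 0.35  0.36 -0.16] w 85.00971216971283
[ 1.  0. -0.  0.  0.  1.  0. -1.  0.]
```

>>> drive_tool(
  jaw=[85,85,85,85,85,85,85],
  delta_pos=[
    [2.2,0,-6.1],
    [0,20,0],
    [0,30,0],
    [0,30,0],
    [0,25,0],
    [0,15,0],
    [0,0,0],
  ],
  twist=[
    [0,0,0],
    [0,0,0],
    [0,0,0],
    [0,0,0],
    [0,0,0],
    [0,0,0],
    [0,0,0],
  ],
)

```text
t: 3.25
eef_pos: [418.8, 146.5, 42.9]
eef_rot: [-1.573, 0.003, 0.002]
ft_force: [-0.2, -0.1, 0.2]
gripper_width: 84.9
```

>>> drive_tool(
  jaw=[60,40,40,40,40,40],
  delta_pos=[
    [0,0,0],
    [0,0,0],
    [0,0,0],
    [0,0,0],
    [0,0,0],
    [0,0,0],
  ],
  twist=[
    [0,0,0],
    [0,0,0],
    [0,0,0],
    [0,0,0],
    [0,0,0],
    [0,0,0],
  ],
)

```text
t: 3.85
eef_pos: [421.0, 148.0, 45.8]
eef_rot: [-1.569, -0.002, -0.001]
ft_force: [-0.2, 0.5, 5.3]
gripper_width: 44.8
```

```bash
python3 st.py 512 11 200
```

```text
3.85 [420.97 148.03  45.82] q [-0.77  0.22  0.4   2.09 -0.12  0.85  1.27] F [-0.21  0.48  5.34] w 44.83922239774752
[ 1.  0. -0.  0.  0.  1.  0. -1.  0.]
tool delta [  91.31 -154.2  -136.82]
```

>>> drive_tool(
  jaw=[40,40,40,40,40,40,40,40],
  delta_pos=[
    [0,-10,0],
    [0,-30,0],
    [0,-40,0],
    [10,-30,-15],
    [20,0,-30],
    [25,0,-35],
    [20,0,-30],
    [16,0,-27],
  ],
  twist=[
    [0,0,0],
    [0,0,0],
    [0,0,0],
    [0,0,0],
    [0,0,0],
    [0,0,0],
    [0,0,0],
    [0,0,0],
  ],
)

```text
t: 4.65
eef_pos: [511.6, 8.5, 155.3]
eef_rot: [-1.571, 0.0, -0.001]
ft_force: [1.1, -0.5, -4.0]
gripper_width: 44.9
```

>>> drive_tool(
  jaw=[40,40,40],
  delta_pos=[
    [0,0,0],
    [0,0,0],
    [0,0,0],
  ],
  twist=[
    [0,0,0],
    [0,0,0],
    [0,0,0],
  ],
)

```text
t: 4.95
eef_pos: [510.4, 11.4, 154.6]
eef_rot: [-1.57, -0.0, 0.002]
ft_force: [-0.4, 0.5, -2.7]
gripper_width: 44.7
```

```bash
python3 st.py 512 10.5 89;python3 - <<'E'
from h import *
for n in("top","scene"): cv2.imwrite(f"pics/b_{n}.png",optics.grab_frame(n))
a=cv2.imread("pics/b_scene.png");b=cv2.imread("pics/b_top.png")
cv2.imwrite("pics/b1.png",np.hstack([cv2.resize(a[90:230,110:260],None,fx=2.6,fy=4,interpolation=cv2.INTER_CUBIC),cv2.resize(b[140:280,150:250],None,fx=4,fy=4,interpolation=cv2.INTER_CUBIC)]))
E
```

```text
4.95 [510.42  11.43 154.58] q [-0.57  0.22  0.56  1.83 -0.13  1.13  1.6 ] F [-0.44  0.47 -2.7 ] w 44.691529317789474
[ 1. -0. -0.  0.  0.  1. -0. -1.  0.]
tool delta [ 1.64 65.57 -0.97]
```

View pics/b1.png

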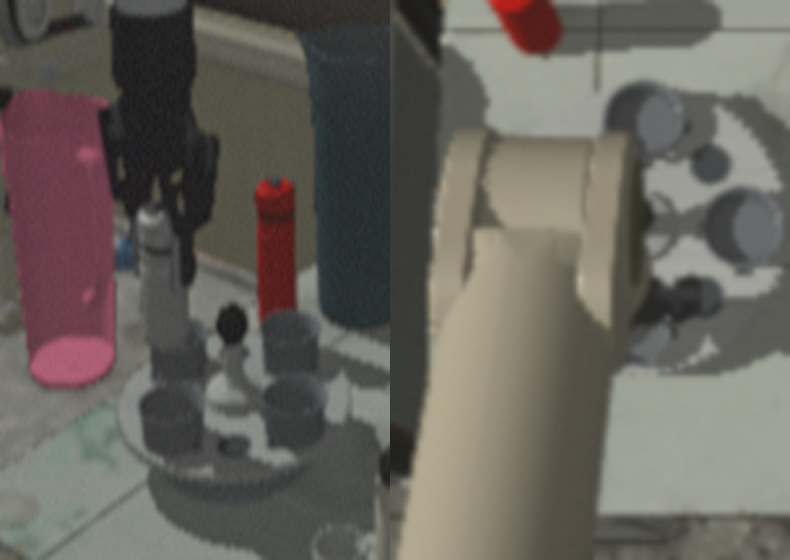

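```bash
python3 - <<'E'
from h import *
for p in ([512,11,65],[511,11,110],[511,11,198]):
    u=proj("scene",p)[0];print(u,(u-[110,90])*[2.6,4])
E
```

```text
[175.932165   190.72907821] [171.42362901 402.91631286]
[174.49833468 174.23746352] [167.69567017 336.94985407]
[172.14873364 140.2724666 ] [161.58670746 201.08986639]
```

>>> drive_tool(
  jaw=[40,40,40,40,40,40],
  delta_pos=[
    [1.5,15,-1],
    [0,25,0],
    [0,12,0],
    [0,6,0],
    [0,3,0],
    [0,2,0],
  ],
  twist=[
    [0,0,0],
    [0,0,0],
    [0,0,0],
    [0,0,0],
    [0,0,0],
    [0,0,0],
  ],
)

```text
t: 5.65
eef_pos: [512.9, 9.5, 92.0]
eef_rot: [-1.571, -0.001, -0.001]
ft_force: [0.1, 1.4, -2.8]
gripper_width: 44.6
```

>>> drive_tool(
  jaw=[40,40],
  delta_pos=[
    [0,0,0],
    [0,0,0],
  ],
  twist=[
    [0,0,0],
    [0,0,0],
  ],
)

```text
t: 5.85
eef_pos: [513.0, 9.4, 92.1]
eef_rot: [-1.571, -0.001, -0.001]
ft_force: [-0.7, -0.4, -3.5]
gripper_width: 44.9
```

>>> drive_tool(
  jaw=[40,40,40,40],
  delta_pos=[
    [-1,2,1],
    [0,1,0],
    [0,1,0],
    [0,0,0],
  ],
  twist=[
    [0,0,0],
    [0,0,0],
    [0,0,0],
    [0,0,0],
  ],
)

```text
t: 6.25
eef_pos: [512.0, 10.6, 88.8]
eef_rot: [-1.57, -0.001, -0.001]
ft_force: [-4.6, -0.0, 10.8]
gripper_width: 44.7
```

>>> drive_tool(
  jaw=[50,65,80,85,85],
  delta_pos=[
    [0,0,0],
    [0,0,0],
    [0,0,0],
    [0,0,0],
    [0,0,0],
  ],
  twist=[
    [0,0,0],
    [0,0,0],
    [0,0,0],
    [0,0,0],
    [0,0,0],
  ],
)

```text
t: 6.75
eef_pos: [511.6, 10.4, 87.5]
eef_rot: [-1.571, 0.0, -0.0]
ft_force: [-0.2, -0.1, 0.6]
gripper_width: 84.9
```

>>> drive_tool(
  jaw=[85,85,85,85,85,85,85,85],
  delta_pos=[
    [0,-15,0],
    [0,-35,0],
    [0,-40,0],
    [0,-25,-30],
    [-5,0,-45],
    [-8,0,-45],
    [-8,0,-45],
    [-8,0,-45],
  ],
  twist=[
    [0,0,0],
    [0,0,0],
    [0,0,0],
    [0,0,0],
    [0,0,0],
    [0,0,0],
    [0,0,0],
    [0,0,0],
  ],
)

```text
t: 7.55
eef_pos: [482.0, -201.2, 202.8]
eef_rot: [-1.571, -0.001, -0.0]
ft_force: [0.8, 0.3, 0.1]
gripper_width: 84.7
```

```bash
python3 st.py 455.5 -336.2 140;python3 - <<'E'
from h import *
for n in("top","scene"): cv2.imwrite(f"pics/c_{n}.png",optics.grab_frame(n))
a=cv2.imread("pics/c_scene.png");b=cv2.imread("pics/c_top.png")
cv2.imwrite("pics/c1.png",np.hstack([cv2.resize(a[110:230,110:260],None,fx=2.6,fy=2.6*1.5,interpolation=cv2.INTER_CUBIC),cv2.resize(b[150:267,150:250],None,fx=4,fy=4,interpolation=cv2.INTER_CUBIC)]))
E
```

```text
7.55 [ 482.02 -201.22  202.78] q [-0.29  0.22  0.72  1.74 -0.15  1.24  2.04] F [0.76 0.3  0.09] w 84.7221319169217
[ 1.  0. -0.  0.  0.  1.  0. -1.  0.]
tool delta [ -26.6    62.75 -134.98]
```

View pics/c1.png

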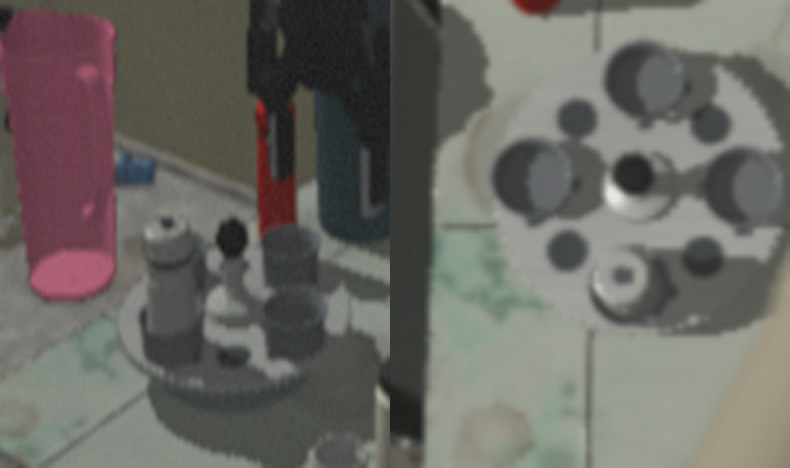

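The left short pot is seated upright in the near cup (top crop at about (625,280)). Next is the right short pot.

>>> drive_tool(
  jaw=[85,85,85,85,85,85],
  delta_pos=[
    [-7,0,-40],
    [-8,10,-40],
    [-7,20,-35],
    [-5,20,-20],
    [0,12,0],
    [0,0,0],
  ],
  twist=[
    [0,0,0],
    [0,0,0],
    [0,0,0],
    [0,0,0],
    [0,0,0],
    [0,0,0],
  ],
)

```text
t: 8.25
eef_pos: [454.6, -333.7, 138.6]
eef_rot: [-1.569, 0.003, 0.002]
ft_force: [0.3, 0.6, -0.2]
gripper_width: 85.2
```

```bash
python3 st.py 455.5 -336.2 45.5
```

```text
8.25 [ 454.59 -333.66  138.61] q [-0.01  0.4   0.75  1.71 -0.29  1.15  2.39] F [ 0.27  0.59 -0.19] w 85.16367459787833
[ 1. -0.  0. -0.  0.  1. -0. -1.  0.]
tool delta [ 1.22 93.1  -2.7 ]
```

>>> drive_tool(
  jaw=[85,85,85,85,85,85],
  delta_pos=[
    [1,5,-2.5],
    [0,25,0],
    [0,28,0],
    [0,23,0],
    [0,12,0],
    [0,0,0],
  ],
  twist=[
    [0,0,0],
    [0,0,0],
    [0,0,0],
    [0,0,0],
    [0,0,0],
    [0,0,0],
  ],
)

```text
t: 8.85
eef_pos: [456.6, -335.7, 46.7]
eef_rot: [-1.57, -0.0, 0.002]
ft_force: [-0.6, -0.0, -0.1]
gripper_width: 85.0
```

>>> drive_tool(
  jaw=[60,40,40,40,40,40],
  delta_pos=[
    [0,0,0],
    [0,0,0],
    [0,0,0],
    [0,0,0],
    [0,0,0],
    [0,0,0],
  ],
  twist=[
    [0,0,0],
    [0,0,0],
    [0,0,0],
    [0,0,0],
    [0,0,0],
    [0,0,0],
  ],
)

```text
t: 9.45
eef_pos: [457.4, -337.3, 49.0]
eef_rot: [-1.571, -0.002, -0.002]
ft_force: [-1.5, 2.4, 6.0]
gripper_width: 45.3
```

```bash
python3 st.py 679 3.5 230
```

```text
9.45 [ 457.41 -337.3    48.99] q [ 0.04  0.51  0.69  1.78 -0.39  0.98  2.46] F [-1.55  2.41  6.  ] w 45.28371876516863
[ 1.  0. -0.  0. -0.  1.  0. -1. -0.]
tool delta [ 222.04 -180.67  340.69]
```

>>> drive_tool(
  jaw=[40,40,40,40,40,40,40,40],
  delta_pos=[
    [0,-10,0],
    [0,-30,0],
    [0,-45,0],
    [0,-45,10],
    [10,-40,25],
    [20,-11,35],
    [25,0,40],
    [25,0,40],
  ],
  twist=[
    [0,0,0],
    [0,0,0],
    [0,0,0],
    [0,0,0],
    [0,0,0],
    [0,0,0],
    [0,0,0],
    [0,0,0],
  ],
)

```text
t: 10.25
eef_pos: [537.0, -186.1, 230.2]
eef_rot: [-1.571, -0.0, -0.003]
ft_force: [0.7, 0.2, -3.5]
gripper_width: 44.6
```

>>> drive_tool(
  jaw=[40,40,40,40,40,40,40,40],
  delta_pos=[
    [25,0,38],
    [25,0,38],
    [25,0,38],
    [25,0,35],
    [25,0,25],
    [15,0,15],
    [3,0,2],
    [0,0,0],
  ],
  twist=[
    [0,0,0],
    [0,0,0],
    [0,0,0],
    [0,0,0],
    [0,0,0],
    [0,0,0],
    [0,0,0],
    [0,0,0],
  ],
)

```text
t: 11.05
eef_pos: [679.4, 4.0, 228.3]
eef_rot: [-1.572, 0.0, 0.001]
ft_force: [-0.0, -1.0, -3.4]
gripper_width: 45.1
```

```bash
python3 st.py 680 3.5 150
```

```text
11.05 [679.44   4.   228.31] q [-0.44  0.57  0.62  1.24 -0.32  1.43  1.73] F [-0.02 -1.04 -3.36] w 45.069159622611494
[ 1. -0. -0.  0. -0.  1. -0. -1. -0.]
tool delta [ 0.64 78.31 -0.42]
```

>>> drive_tool(
  jaw=[40,40,40,40,40,40,40,40],
  delta_pos=[
    [0.5,20,-0.5],
    [0,35,0],
    [0,30,0],
    [0,20,0],
    [0,15,0],
    [0,8,0],
    [0,4,0],
    [0,0,0],
  ],
  twist=[
    [0,0,0],
    [0,0,0],
    [0,0,0],
    [0,0,0],
    [0,0,0],
    [0,0,0],
    [0,0,0],
    [0,0,0],
  ],
)

```text
t: 11.85
eef_pos: [680.2, 3.1, 97.0]
eef_rot: [-1.571, -0.0, -0.001]
ft_force: [0.6, 0.1, -4.0]
gripper_width: 44.8
```

```bash
python3 st.py 680 3.5 92
```

```text
11.85 [680.19   3.05  96.99] q [-0.43  0.66  0.58  1.4  -0.37  1.19  1.77] F [ 0.59  0.07 -4.04] w 44.83948166291731
[ 1.  0.  0. -0. -0.  1.  0. -1. -0.]
tool delta [-0.19  4.99  0.45]
```

>>> drive_tool(
  jaw=[40,40,40,40],
  delta_pos=[
    [0,2.5,0],
    [0,1.5,0],
    [0,1,0],
    [0,0,0],
  ],
  twist=[
    [0,0,0],
    [0,0,0],
    [0,0,0],
    [0,0,0],
  ],
)

```text
t: 12.25
eef_pos: [680.4, 3.4, 92.1]
eef_rot: [-1.571, -0.001, -0.001]
ft_force: [0.2, -0.4, 0.0]
gripper_width: 44.7
```

>>> drive_tool(
  jaw=[40,40,50,65,80,85,85],
  delta_pos=[
    [0,0.7,0],
    [0,0,0],
    [0,0,0],
    [0,0,0],
    [0,0,0],
    [0,0,0],
    [0,0,0],
  ],
  twist=[
    [0,0,0],
    [0,0,0],
    [0,0,0],
    [0,0,0],
    [0,0,0],
    [0,0,0],
    [0,0,0],
  ],
)

```text
t: 12.95
eef_pos: [680.0, 3.3, 90.8]
eef_rot: [-1.571, 0.0, -0.0]
ft_force: [-0.3, -0.1, 0.9]
gripper_width: 85.2
```

>>> drive_tool(
  jaw=[85,85,85,85,85,85,85,85],
  delta_pos=[
    [0,-15,0],
    [0,-35,0],
    [0,-40,0],
    [0,-40,-20],
    [-10,-10,-40],
    [-10,0,-45],
    [-10,0,-45],
    [-10,0,-45],
  ],
  twist=[
    [0,0,0],
    [0,0,0],
    [0,0,0],
    [0,0,0],
    [0,0,0],
    [0,0,0],
    [0,0,0],
    [0,0,0],
  ],
)

```text
t: 13.75
eef_pos: [639.6, -193.3, 232.6]
eef_rot: [-1.571, -0.002, -0.001]
ft_force: [1.2, -0.1, -0.6]
gripper_width: 85.3
```

```bash
python3 st.py 585.2 -331.6 190;python3 - <<'E'
from h import *
for n in("top","scene"): cv2.imwrite(f"pics/d_{n}.png",optics.grab_frame(n))
a=cv2.imread("pics/d_scene.png");b=cv2.imread("pics/d_top.png")
cv2.imwrite("pics/d1.png",np.hstack([cv2.resize(a[110:230,110:260],None,fx=2.6,fy=2.6*1.5,interpolation=cv2.INTER_CUBIC),cv2.resize(b[150:267,150:250],None,fx=4,fy=4,interpolation=cv2.INTER_CUBIC)]))
E
```

```text
13.75 [ 639.59 -193.3   232.6 ] q [-0.17  0.55  0.66  1.27 -0.33  1.43  2.03] F [ 1.16 -0.13 -0.59] w 85.27823573992089
[ 1.  0. -0.  0. -0.  1.  0. -1. -0.]
tool delta [ -54.5    42.56 -138.27]
```

View pics/d1.png

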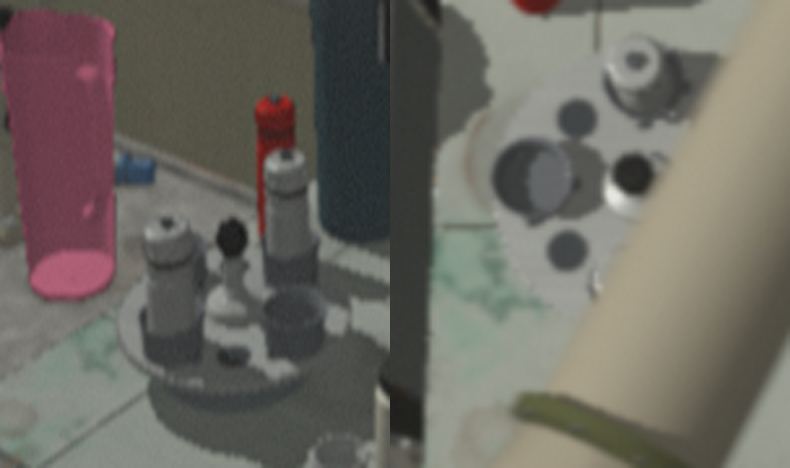

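Both short pots stand upright and opposite each other. Next, tall pot 1.

>>> drive_tool(
  jaw=[85,85,85,85,85,85,85],
  delta_pos=[
    [-15,0,-40],
    [-15,5,-40],
    [-15,15,-35],
    [-9,15,-20],
    [0,8,-3],
    [0,0,0],
    [0,0,0],
  ],
  twist=[
    [0,0,0],
    [0,0,0],
    [0,0,0],
    [0,0,0],
    [0,0,0],
    [0,0,0],
    [0,0,0],
  ],
)

```text
t: 14.55
eef_pos: [587.3, -328.0, 188.6]
eef_rot: [-1.57, -0.002, 0.001]
ft_force: [0.6, 0.2, 0.0]
gripper_width: 84.9
```

```bash
python3 st.py 585.2 -331.6 88
```

```text
14.55 [ 587.32 -327.97  188.57] q [ 0.04  0.58  0.67  1.32 -0.36  1.35  2.27] F [0.57 0.23 0.03] w 84.93335163214098
[ 1.  0. -0.  0.  0.  1.  0. -1.  0.]
tool delta [ -2.22 100.56  -3.68]
```

>>> drive_tool(
  jaw=[85,85,85,85,85,85],
  delta_pos=[
    [-2.2,0,-3.7],
    [0,25,0],
    [0,30,0],
    [0,28,0],
    [0,17,0],
    [0,0,0],
  ],
  twist=[
    [0,0,0],
    [0,0,0],
    [0,0,0],
    [0,0,0],
    [0,0,0],
    [0,0,0],
  ],
)

```text
t: 15.15
eef_pos: [583.2, -331.8, 85.6]
eef_rot: [-1.569, 0.002, 0.004]
ft_force: [0.3, 0.7, -0.7]
gripper_width: 85.5
```

>>> drive_tool(
  jaw=[60,40,40,40,40,40],
  delta_pos=[
    [0,0,0],
    [0,0,0],
    [0,0,0],
    [0,0,0],
    [0,0,0],
    [0,0,0],
  ],
  twist=[
    [0,0,0],
    [0,0,0],
    [0,0,0],
    [0,0,0],
    [0,0,0],
    [0,0,0],
  ],
  squeeze=70,
)

```text
t: 15.75
eef_pos: [584.9, -333.3, 89.9]
eef_rot: [-1.571, -0.003, -0.002]
ft_force: [-0.2, 2.1, 5.5]
gripper_width: 44.8
```

```bash
python3 st.py 599.5 91 290
```

```text
15.75 [ 584.85 -333.29   89.94] q [ 0.06  0.66  0.63  1.44 -0.41  1.17  2.32] F [-0.25  2.05  5.48] w 44.80318226166593
[ 1.  0. -0.  0. -0.  1.  0. -1. -0.]
tool delta [  15.38 -200.17  424.22]
```

>>> drive_tool(
  jaw=[40,40,40,40,40,40,40,40],
  delta_pos=[
    [0,-10,0],
    [0,-30,0],
    [0,-45,0],
    [0,-45,0],
    [0,-45,15],
    [2,-25,35],
    [2,0,40],
    [2,0,42],
  ],
  twist=[
    [0,0,0],
    [0,0,0],
    [0,0,0],
    [0,0,0],
    [0,0,0],
    [0,0,0],
    [0,0,0],
    [0,0,0],
  ],
)

```text
t: 16.55
eef_pos: [589.4, -201.2, 289.4]
eef_rot: [-1.572, 0.001, -0.003]
ft_force: [0.3, 0.7, -6.6]
gripper_width: 44.6
```

>>> drive_tool(
  jaw=[40,40,40,40,40,40,40,40],
  delta_pos=[
    [2,0,45],
    [2,0,45],
    [2,0,45],
    [2,0,45],
    [0,0,45],
    [0,0,38],
    [0,0,20],
    [0,0,5],
  ],
  twist=[
    [0,0,0],
    [0,0,0],
    [0,0,0],
    [0,0,0],
    [0,0,0],
    [0,0,0],
    [0,0,0],
    [0,0,0],
  ],
)

```text
t: 17.35
eef_pos: [597.1, 90.9, 287.6]
eef_rot: [-1.57, -0.003, 0.005]
ft_force: [0.3, 0.5, -5.1]
gripper_width: 44.9
```

```bash
python3 st.py 599.3 91 190
```

```text
17.35 [597.13  90.88 287.63] q [-0.64  0.36  0.6   1.37 -0.2   1.47  1.52] F [ 0.3   0.47 -5.12] w 44.86809453482795
[ 1.   -0.   -0.01  0.01  0.    1.   -0.   -1.    0.  ]
tool delta [ 2.3  97.63 -0.  ]
```

>>> drive_tool(
  jaw=[40,40,40,40,40,40,40,40],
  delta_pos=[
    [2,15,0],
    [0,35,0],
    [0,35,0],
    [0,30,0],
    [0,15,0],
    [0,10,0],
    [0,6,0],
    [0,0,0],
  ],
  twist=[
    [0,0,0],
    [0,0,0],
    [0,0,0],
    [0,0,0],
    [0,0,0],
    [0,0,0],
    [0,0,0],
    [0,0,0],
  ],
)

```text
t: 18.15
eef_pos: [600.2, 86.4, 142.1]
eef_rot: [-1.571, -0.0, -0.001]
ft_force: [-1.0, 0.1, -5.0]
gripper_width: 45.0
```

```bash
python3 st.py 599.3 91 133
```

```text
18.15 [600.21  86.44 142.1 ] q [-0.62  0.45  0.56  1.58 -0.25  1.18  1.57] F [-0.99  0.06 -5.02] w 45.03272227317911
[ 1.  0.  0. -0. -0.  1.  0. -1. -0.]
tool delta [-0.92  9.1   4.55]
```

>>> drive_tool(
  jaw=[40,40,40,40,40,40],
  delta_pos=[
    [-1,0,4.5],
    [0,3,0],
    [0,3,0],
    [0,2,0],
    [0,1,0],
    [0,0,0],
  ],
  twist=[
    [0,0,0],
    [0,0,0],
    [0,0,0],
    [0,0,0],
    [0,0,0],
    [0,0,0],
  ],
)

```text
t: 18.75
eef_pos: [598.9, 91.2, 133.0]
eef_rot: [-1.571, 0.0, -0.0]
ft_force: [0.3, 0.8, -3.2]
gripper_width: 44.8
```

>>> drive_tool(
  jaw=[40,40,40],
  delta_pos=[
    [0,1,0],
    [0,0.5,0],
    [0,0,0],
  ],
  twist=[
    [0,0,0],
    [0,0,0],
    [0,0,0],
  ],
)

```text
t: 19.05
eef_pos: [599.6, 91.2, 132.9]
eef_rot: [-1.57, -0.001, -0.002]
ft_force: [-3.0, 1.0, 6.7]
gripper_width: 44.7
```

>>> drive_tool(
  jaw=[50,65,80,85,85],
  delta_pos=[
    [0,0,0],
    [0,0,0],
    [0,0,0],
    [0,0,0],
    [0,0,0],
  ],
  twist=[
    [0,0,0],
    [0,0,0],
    [0,0,0],
    [0,0,0],
    [0,0,0],
  ],
)

```text
t: 19.55
eef_pos: [598.9, 91.1, 131.3]
eef_rot: [-1.571, 0.0, -0.0]
ft_force: [-0.2, 0.3, -0.5]
gripper_width: 85.0
```

>>> drive_tool(
  jaw=[85,85,85,85,85,85,85,85],
  delta_pos=[
    [0,-15,0],
    [0,-35,0],
    [0,-40,0],
    [-2,-20,-25],
    [-5,0,-40],
    [-6,0,-48],
    [-6,0,-48],
    [-6,0,-48],
  ],
  twist=[
    [0,0,0],
    [0,0,0],
    [0,0,0],
    [0,0,0],
    [0,0,0],
    [0,0,0],
    [0,0,0],
    [0,0,0],
  ],
)

```text
t: 20.35
eef_pos: [573.5, -119.6, 242.9]
eef_rot: [-1.571, -0.001, -0.001]
ft_force: [1.1, 0.5, 0.1]
gripper_width: 85.0
```

>>> drive_tool(
  jaw=[85,85,85,85,85,85,85,85],
  delta_pos=[
    [-7,0,-45],
    [-7,0,-45],
    [-7,0,-45],
    [-7,0,-45],
    [-7,0,-45],
    [-7,0,-40],
    [-7,10,-30],
    [-6,15,-15],
  ],
  twist=[
    [0,0,0],
    [0,0,0],
    [0,0,0],
    [0,0,0],
    [0,0,0],
    [0,0,0],
    [0,0,0],
    [0,0,0],
  ],
)

```text
t: 21.15
eef_pos: [517.2, -431.7, 217.8]
eef_rot: [-1.574, 0.002, -0.004]
ft_force: [-1.0, 0.4, -0.1]
gripper_width: 85.0
```

```bash
python3 st.py 518.6 -439.5 190;python3 - <<'E'
from h import *
for n in("top","scene"): cv2.imwrite(f"pics/e_{n}.png",optics.grab_frame(n))
a=cv2.imread("pics/e_scene.png");b=cv2.imread("pics/e_top.png")
cv2.imwrite("pics/e1.png",np.hstack([cv2.resize(a[110:230,110:260],None,fx=2.6,fy=2.6*1.5,interpolation=cv2.INTER_CUBIC),cv2.resize(b[150:267,150:250],None,fx=4,fy=4,interpolation=cv2.INTER_CUBIC)]))
E
```

```text
21.15 [ 517.21 -431.71  217.76] q [ 0.2   0.58  0.72  1.28 -0.37  1.41  2.46] F [-0.96  0.38 -0.12] w 84.97071910696864
[ 1.  0.  0. -0. -0.  1.  0. -1. -0.]
tool delta [ 1.39 27.79 -7.69]
```

View pics/e1.png

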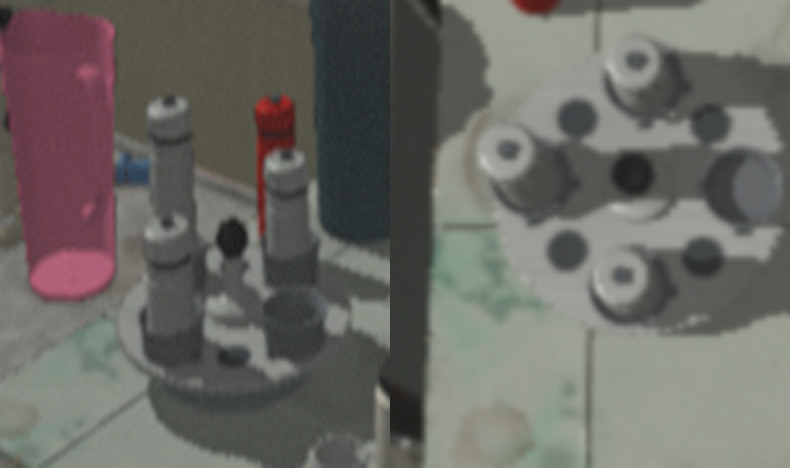

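View pics/e_scene.png

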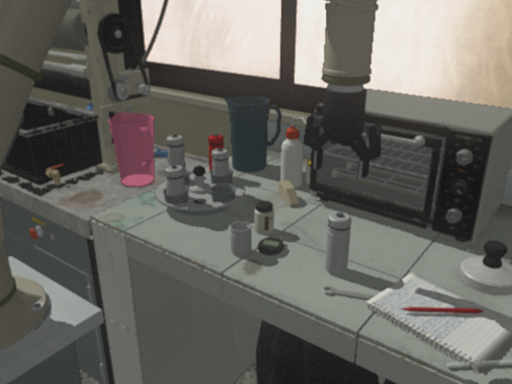

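Three pots are seated, and the right cup (scene (222,190)) is still empty. Tall pot 2 stands at (338,243) with the gripper above it. The open pot and jar haven't moved.

>>> drive_tool(
  jaw=[85,85,85,85,85],
  delta_pos=[
    [1,10,-6],
    [0,15,0],
    [0,0,0],
    [0,0,0],
    [0,0,0],
  ],
  twist=[
    [0,0,0],
    [0,0,0],
    [0,0,0],
    [0,0,0],
    [0,0,0],
  ],
)

```text
t: 21.75
eef_pos: [520.4, -433.2, 191.8]
eef_rot: [-1.571, -0.001, 0.0]
ft_force: [0.3, -0.2, 1.3]
gripper_width: 85.1
```

```bash
python3 st.py 518.6 -439.5 88
```

```text
21.75 [ 520.42 -433.22  191.85] q [ 0.2   0.6   0.71  1.31 -0.39  1.37  2.47] F [ 0.28 -0.24  1.28] w 85.09581416899583
[ 1.  0. -0.  0. -0.  1.  0. -1. -0.]
tool delta [ -1.88 103.85  -6.25]
```

>>> drive_tool(
  jaw=[85,85,85,85,85,85,85],
  delta_pos=[
    [-2,0,-6],
    [0,15,0],
    [0,25,0],
    [0,28,0],
    [0,22,0],
    [0,12,0],
    [0,0,0],
  ],
  twist=[
    [0,0,0],
    [0,0,0],
    [0,0,0],
    [0,0,0],
    [0,0,0],
    [0,0,0],
    [0,0,0],
  ],
)

```text
t: 22.45
eef_pos: [516.7, -439.0, 86.9]
eef_rot: [-1.569, 0.003, 0.002]
ft_force: [1.1, 0.8, 0.7]
gripper_width: 84.7
```

>>> drive_tool(
  jaw=[60,40,40,40,40,40],
  delta_pos=[
    [0,0,0],
    [0,0,0],
    [0,0,0],
    [0,0,0],
    [0,0,0],
    [0,0,0],
  ],
  twist=[
    [0,0,0],
    [0,0,0],
    [0,0,0],
    [0,0,0],
    [0,0,0],
    [0,0,0],
  ],
)

```text
t: 23.05
eef_pos: [518.5, -440.1, 91.0]
eef_rot: [-1.572, -0.002, -0.001]
ft_force: [-0.5, 2.0, 5.8]
gripper_width: 44.6
```

```bash
python3 st.py 592 -77 290
```

```text
23.05 [ 518.47 -440.11   91.02] q [ 0.23  0.69  0.67  1.41 -0.44  1.19  2.52] F [-0.51  2.01  5.76] w 44.6157077877986
[ 1.  0. -0.  0. -0.  1.  0. -1. -0.]
tool delta [  74.01 -199.2   362.89]
```

>>> drive_tool(
  jaw=[40,40,40,40,40,40,40,40],
  delta_pos=[
    [0,-10,0],
    [0,-30,0],
    [0,-45,0],
    [0,-45,0],
    [3,-45,15],
    [7,-25,35],
    [8,0,40],
    [9,0,42],
  ],
  twist=[
    [0,0,0],
    [0,0,0],
    [0,0,0],
    [0,0,0],
    [0,0,0],
    [0,0,0],
    [0,0,0],
    [0,0,0],
  ],
)

```text
t: 23.85
eef_pos: [544.3, -307.5, 290.6]
eef_rot: [-1.572, 0.001, -0.003]
ft_force: [1.4, 0.5, -5.9]
gripper_width: 44.1
```

>>> drive_tool(
  jaw=[40,40,40,40,40,40,40,40],
  delta_pos=[
    [10,0,45],
    [10,0,45],
    [10,0,45],
    [9,0,45],
    [6,0,33],
    [2,0,15],
    [0,0,3],
    [0,0,0],
  ],
  twist=[
    [0,0,0],
    [0,0,0],
    [0,0,0],
    [0,0,0],
    [0,0,0],
    [0,0,0],
    [0,0,0],
    [0,0,0],
  ],
)

```text
t: 24.65
eef_pos: [591.4, -77.5, 289.4]
eef_rot: [-1.571, 0.001, 0.0]
ft_force: [-0.4, -1.6, -5.6]
gripper_width: 44.6
```

```bash
python3 st.py 592 -77 150; python3 - <<'E'
from h import *
np.set_printoptions(precision=1,suppress=True)
optics.grab_frame("top")
for m in optics.mark_of("top","cup_0"): print(m["conf"],at_z("top",m["uv"],43))
cv2.imwrite("pics/f.png",cv2.resize(optics.grab_frame("top")[150:267,150:260],None,fx=5,fy=5,interpolation=cv2.INTER_CUBIC))
E
```

```text
24.65 [591.42 -77.48 289.38] q [-0.42  0.35  0.68  1.4  -0.22  1.47  1.82] F [-0.36 -1.62 -5.62] w 44.6324444176345
[ 1. -0.  0. -0. -0.  1. -0. -1. -0.]
tool delta [  0.66 139.38   0.57]
0.56 [601.4  99.9  43. ]
0.53 [594.2 -75.5  43. ]
```

View pics/f.png

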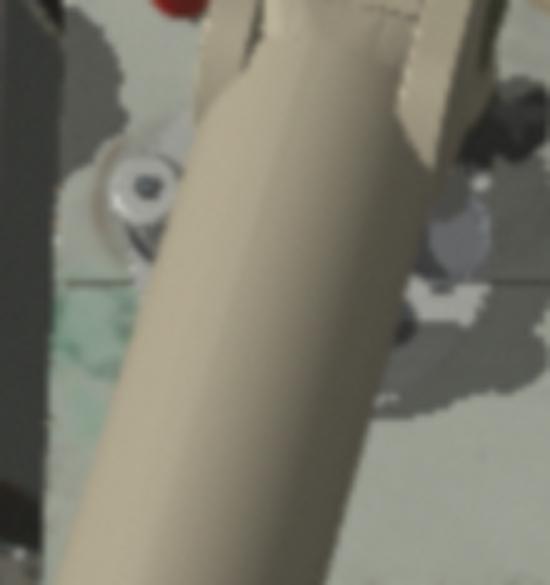

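>>> drive_tool(
  jaw=[40,40,40,40,40,40,40,40],
  delta_pos=[
    [1,15,1],
    [0,30,0],
    [0,35,0],
    [0,25,0],
    [0,20,0],
    [0,12,0],
    [0,6,0],
    [0,0,0],
  ],
  twist=[
    [0,0,0],
    [0,0,0],
    [0,0,0],
    [0,0,0],
    [0,0,0],
    [0,0,0],
    [0,0,0],
    [0,0,0],
  ],
)

```text
t: 25.6
eef_pos: [592.7, -76.5, 146.2]
eef_rot: [-1.571, 0.001, -0.0]
ft_force: [0.6, 0.1, -5.5]
gripper_width: 44.5
```

```bash
python3 st.py 592 -77 134
```

```text
25.6 [592.68 -76.45 146.16] q [-0.4   0.44  0.64  1.61 -0.28  1.19  1.86] F [ 0.61  0.12 -5.5 ] w 44.50917590976777
[ 1. -0.  0. -0. -0.  1. -0. -1. -0.]
tool delta [-0.67 12.16 -0.54]
```

>>> drive_tool(
  jaw=[40,40,40,40,40,40,40],
  delta_pos=[
    [0,4,0],
    [0,3,0],
    [0,2,0],
    [0,1.5,0],
    [0,1,0],
    [0,0.7,0],
    [0,0,0],
  ],
  twist=[
    [0,0,0],
    [0,0,0],
    [0,0,0],
    [0,0,0],
    [0,0,0],
    [0,0,0],
    [0,0,0],
  ],
)

```text
t: 26.3
eef_pos: [592.9, -75.8, 134.2]
eef_rot: [-1.571, 0.0, -0.0]
ft_force: [-0.1, -0.4, -5.7]
gripper_width: 44.7
```

>>> drive_tool(
  jaw=[40,40,40],
  delta_pos=[
    [0,1,0],
    [0,1,0],
    [0,0,0],
  ],
  twist=[
    [0,0,0],
    [0,0,0],
    [0,0,0],
  ],
)

```text
t: 26.6
eef_pos: [593.9, -75.8, 134.0]
eef_rot: [-1.57, -0.002, -0.002]
ft_force: [-1.8, 1.1, 6.8]
gripper_width: 44.6
```

Floor contact. Now I'll release and retreat.

>>> drive_tool(
  jaw=[50,65,80,85,85],
  delta_pos=[
    [0,0,0],
    [0,0,0],
    [0,0,0],
    [0,0,0],
    [0,0,0],
  ],
  twist=[
    [0,0,0],
    [0,0,0],
    [0,0,0],
    [0,0,0],
    [0,0,0],
  ],
)

```text
t: 27.1
eef_pos: [592.9, -75.8, 132.1]
eef_rot: [-1.571, 0.0, -0.0]
ft_force: [-0.9, 0.4, 0.3]
gripper_width: 85.2
```

>>> drive_tool(
  jaw=[85,85,85,85,85,85,85,85],
  delta_pos=[
    [0,-15,0],
    [0,-35,0],
    [0,-40,0],
    [0,-40,-20],
    [-5,0,-40],
    [-6,0,-48],
    [-6,0,-48],
    [-6,0,-48],
  ],
  twist=[
    [0,0,0],
    [0,0,0],
    [0,0,0],
    [0,0,0],
    [0,0,0],
    [0,0,0],
    [0,0,0],
    [0,0,0],
  ],
)

```text
t: 27.9
eef_pos: [569.5, -281.4, 263.7]
eef_rot: [-1.571, -0.002, -0.001]
ft_force: [0.9, -0.2, -0.2]
gripper_width: 85.2
```

>>> drive_tool(
  jaw=[85,85,85,85,85],
  delta_pos=[
    [-7,0,-40],
    [-7,0,-40],
    [-7,0,-20],
    [0,0,0],
    [0,0,0],
  ],
  twist=[
    [0,0,0],
    [0,0,0],
    [0,0,0],
    [0,0,0],
    [0,0,0],
  ],
)

```text
t: 28.4
eef_pos: [548.7, -380.1, 262.9]
eef_rot: [-1.571, 0.001, -0.001]
ft_force: [0.2, -0.4, 0.4]
gripper_width: 85.2
```

```bash
python3 st.py;python3 - <<'E'
from h import *
for n in("top","scene"): cv2.imwrite(f"pics/g_{n}.png",optics.grab_frame(n))
a=cv2.imread("pics/g_scene.png");b=cv2.imread("pics/g_top.png")
cv2.imwrite("pics/g1.png",np.hstack([cv2.resize(a[120:237,150:250],None,fx=4,fy=4,interpolation=cv2.INTER_CUBIC),cv2.resize(b[150:267,155:255],None,fx=4,fy=4,interpolation=cv2.INTER_CUBIC)]))
E
```

```text
28.4 [ 548.67 -380.12  262.95] q [ 0.11  0.55  0.73  1.22 -0.35  1.5   2.36] F [ 0.22 -0.37  0.4 ] w 85.20214943198911
[ 1.  0.  0. -0. -0.  1.  0. -1. -0.]
```

View pics/g1.png

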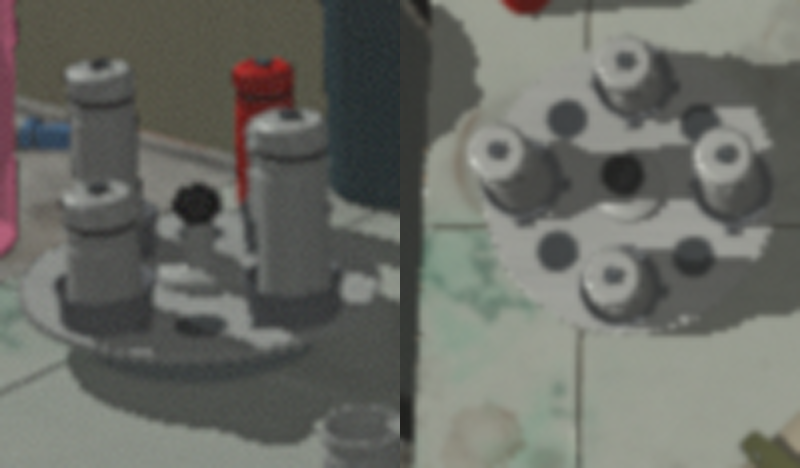

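View pics/g_scene.png

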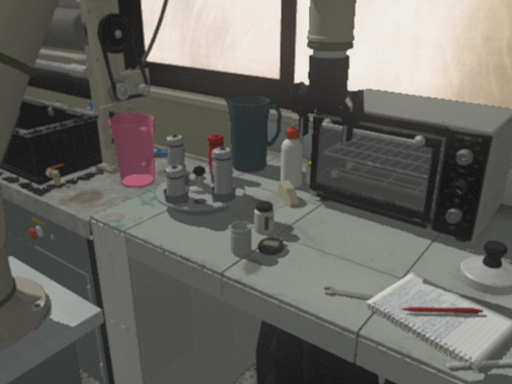

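```bash
python3 - <<'E'
from h import *
f=lambda x,y,ox,oy,s:(ox+(x+.5)/s-.5,oy+(y+.5)/s-.5)
for k,a,b in (("tallL",(100,63),(98,150)),("shortN",(98,188),(213,275)),("tallR",(291,115),(327,155))):
    print(k,*tri(f(*a,150,120,4),f(*b,155,150,4)))
g=(639,60)
print("shortF top@131",at_z("top",f(226,61,155,150,4),131))
E
```

```text
tallL [598.29341221  92.30368012 173.61970222] 0.6654300749055888
shortN [511.60087627  10.68728606 130.09289509] 0.5590011849406479
tallR [594.16076679 -76.43079263 172.65921901] 0.6395463133361252
shortF top@131 [677.34264728   3.54685144 131.        ]
```

Lid heights of about 173 mm (tall) and 130–131 mm (short) mean the pots are on the cup floors, upright and centred. I'm handing the job in.

```bash
python3 - <<'E'
from cell import robot
print(robot.finish_job(), robot.get_state()["t"])
E
```

```text
the job is handed in; nothing more can be done
the job is handed in; nothing more can be done
```

All four lidded pots are standing upright in their own carousel cups, and I handed the job in at about 28.5 s of the 96 s allowed. The tall pots are in the left and right cups, opposite each other. The short pots are in the near and far cups, also opposite each other.

- **Seating:** From two views, the tall lids stand at 173.6 and 172.7 mm (173 expected) and the near short lid at 130.1 mm (131 expected). The three measured pots are within about 2 mm of their cup centres.
- **Far short pot:** It was partly hidden in the last scene picture, so I didn't measure its height from two views. Its seating rests on the release height, weak floor contact at release, and an earlier scene view that showed it upright in its cup. The last top view shows it within about 2 mm of its cup centre.
- **Left alone:** I didn't touch the open pot, the powder jar or the red look-alike, and they look unmoved in the last pictures. The wrist force readings I saw peaked at about 11 N, and the gripper ended clear of everything.
- **Disagreements:** Rough cup positions from the scene camera were 2–6 mm off those from the top camera. I used the top camera, and every pot went in without sideways contact.

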